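Turn the bakery chart leaf over its binder rings

ROBOT

A 6-joint arm with a two-finger parallel gripper is mounted at the origin on the work surface. World frame = base frame: x ahead of the robot, y to its left, z up, the work surface at z = 0. Lengths are in m, angles in degrees, forces in N, time in s.
With the tool pointing down it reaches from about 0.25 to 0.8 m from the base axis. Payload 3.9 kg.
Tool frame: the origin (TCP) lies on the centre line of the jaws, within the pads' length; the fingertips stand manip.tcp_to_tips ahead of it and the grasp point (between the pads) lies 6 mm ahead of it (manip.tcp_to_tips is the distance from the TCP to the fingertips, in m); x points along the fingers, y is the direction in which the jaws open and shut, and the axes are right-handed (so a half turn about x gives the same grasp; the last joint's range is limited). The gripper opens to 85 mm and grips with 20 to 120 N. Pads are 22 mm wide; open, the fingers measure 114 mm over their backs; the gripper's body (76 mm by 85 mm) begins 54 mm behind the grasp point. The pads swing forward as they close: fully open they stand 13 mm farther back than shut.
Start: joints at [66.864, 14.897, -7.913, 67.191, 0, 90], TCP at [0.206, 0.483, 0.256] pointing down, gripper open.
Joint ranges: [-159.42, 159.42], [-47.68, 98.78], [-73.54, 78.23], [-108.79, 121.32], [-90, 84.71], [-180, 180]. Speed limits (degrees/s): [147.25, 147.25, 180, 180, 180, 180].

INTERFACE

Orientations are given as a 3x3 rotation matrix whose columns are the frame's x, y, z axes.
In Python, from plant import manip gives the robot as it stands.
- The arm moves only by the tool carry_out, never from a script. Its argument "increments" is a list that holds one entry, the list of rows, each a list of 7 numbers: the closure, from -1 (fully open) to 1 (shut), then the shift along the tool's x, y, z in mm, then the turn, a rotation vector about the tool's x, y, z in degrees. In form: [[[claw, x, y, z, wx, wy, wz], ...]]. A call has exactly 5 rows; each row shifts and turns the commanded pose from where the row before left it, along the tool's axes as they then stand; what a row does not reach is not made up. A row lasts 1/12 s, in which the tool goes at most 41.7 mm and 7.16 degrees, less where a joint would pass 70% of its speed; a pose out of reach is approached as far as the arm can. A call with a gripper value outside its range is refused whole. The fingers move at their own pace and stop on an object; "squeeze" is the grip in N (left out, the last holds). Time passes only in rows, so rows that do not move let the fingers close, or fill a call up. It gives the time, the measured TCP pose, the force and the opening at its end, in the units of the state.
- manip.sense(): the state, without advancing time (a new reading comes with each control period).
- manip.snapshot(name): name is "scene" or "top" or "wrist"; returns a dict with "frame" (384x512x3 uint8, red, green, blue), "range_z" (384x512 float32, m along the optical axis (not along the pixel's ray), 0 where there is no reading), "fovy" (degrees; the focal length in pixels is half the picture's height over the tangent of half this angle, whatever the lens; pixels are square), "cx", "cy" (the principal point, pixels), "T" (4x4, takes a point from camera to world coordinates); the wrist camera has in their place "T_tool_cam" (4x4, takes a point from camera to tool coordinates, whose origin is the TCP and whose axes are the tool frame's). Camera axes: x right, y down, z forward; pixel columns grow to the right and rows downward; lengths in m; the calibration is good to about 2 mm. A picture is of the moment at which its call begins: read the wrist's pose just before it.
- manip.job_done(): hands the job in, once; it reports no verdict.
The state is a dict: "time_s": time; "joints": joint angles; "qd": joint speeds; "tau": joint torques, N m; "ee_pos": TCP position; "tool_rot": TCP orientation; "contact_force": force on the tool from outside, world axes, zero at the start; "moment": the same for the moment, N m; "grip_width": finger opening in m.
Only numpy, scipy, OpenCV 4.12 (cv2) and the standard library are available. Lean on these libraries where they do the work, as an engineer would, in place of code of your own. Each camera call takes 0.05 s, during which the arm holds its last target. There are 200 camera calls.

TASK

Lift the page weight off the binder's stiff leaf and set it down gently in the shallow aluminium tray, wooden grip up. Then raise the leaf by its free red tab, let go of it standing about upright, take it again by the tab that has room on the other side and gently lay it fully flat on the left-hand stack, so that its green face shows. Leave the weight in the tray and the canisters, pie tin, brush and scraper where they are.

Things in the scene. Friction and masses are not known exactly. Their poses are not given: they have to be found in the camera images.
- weight_mid (a point): Centre of the loose page weight: a bar 140 mm long (its x axis), 36 mm wide, 40 mm high, steel foot under a wooden grip, about 0.4 kg. Its centre is 20 mm above its underside. It starts lying on the leaf, wood upwards (z up).
- weight: The same page weight; origin at the centre of its underside.
- tray: Fixed shallow aluminium tray, 190 (its x) x 110 (its y) x 22 mm high, walls 4 mm, floor about 4 mm thick; origin under its centre, on the bench. It is to the left or to the right of the binder.
- binder: Open ring binder, fixed to the bench, 162 mm along its spine (its x axis, pointing away from the robot) and 260 mm across (y); origin on the bench under the middle of the spine. Blue covers, a stack of pages with its top 32 mm above the bench on either side of three steel rings. The rings stand up to 57 mm above the bench, within 21 mm of the spine line. The page stacks end 130 mm from the spine line.
- ring_line (a point): Middle of the leaf's hinge line, 36 mm above the bench over the binder's origin; the hinge line runs along the binder's x axis.
- leaf (a joint): Angle of the stiff leaf about the ring line, rad: 0 = flat on the right-hand stack (binder -y), yellow face up; 1.57 = upright; 3.14 = flat on the left-hand stack (binder +y), green face up. The leaf is 150 mm along the spine, 6 mm thick, about 0.12 kg, and reaches 135 mm from the ring line. It is tight on its rings (about 0.15 N m of friction) and stays at whatever angle it is let go.
- tab_near (a point): Grip point of the red tab at the leaf's corner nearer the robot (60 mm towards the robot from the middle of the leaf, 166 mm from the ring line). Each tab is 24 mm wide along the spine, 6 mm thick, and sticks out of the leaf's free edge from 135 to 180 mm from the ring line, so that it overhangs the stack and can be pinched by its two side edges from above; pinched so, it can swivel between the pads while the leaf turns. Frame moves with the leaf.
- tab_far (a point): Grip point of the other, identical red tab at the leaf's corner farther from the robot (60 mm beyond the middle). At the start the tall canister beside it leaves no room for a finger.
- canister_far: Loose steel canister, 90 mm across, 150 mm high, 1.5 kg, beside the far tab on the right of the binder. Origin at the centre of its underside. Leave alone.
- canister_near: Loose copper-coloured canister, 90 mm across, 130 mm high, 1.5 kg, on the left of the binder beside the place where the near tab comes to lie, leaving no room for a finger there. Origin at the centre of its underside. Leave alone.
- pie_tin: Loose dark pie tin, 90 mm across, 28 mm high, on the robot's side of the binder's right half. Leave alone.
- brush: Loose pastry brush, 170 mm long, lying beyond the binder's left half. Leave alone.
- scraper: Loose steel dough scraper, about 76 x 140 mm, 28 mm high, lying between the robot and the binder; origin at the middle of its underside. Leave alone.

How it is judged (in metres and radians):
On the way, in this order (a step that is already met when the one before it is completed fails the run):
1. the page weight rests in the tray, wood up, let go, while the leaf still lies flat (x of weight_mid in the frame of tray between -0.032 and 0.032 m and y of weight_mid in the frame of tray between -0.045 and 0.045 m and z of weight_mid in the frame of tray below 0.03 m and angle between weight_mid's own z axis and vertical below 0.15 rad and linear speed of weight below 0.03 m/s and contact force between the fingers and weight below 0.1 N and value of joint leaf below 0.15 rad), for 0.2 s.
2. the leaf stands by itself, within about 30 degrees of upright, the robot touching nothing (value of joint leaf between 1.05 and 2.09 rad and contact force between each of the arm, the fingers and anything else below 0.1 N), for 0.2 s.
3. the leaf lies flat on the left-hand stack (value of joint leaf above 3.06 rad), for 0.2 s.
At the end, for the whole second after the job is handed in: The leaf lies on the left-hand stack, within 0.08 rad (about 5 degrees) of fully turned and at rest; the page weight rests in the tray on its foot, wood up (tilt under 0.15 rad, its centre less than 30 mm above the tray's underside, within 32 mm along and 45 mm across of the tray's middle) (value of joint leaf above 3.06 rad and velocity of joint leaf between -0.1 and 0.1 rad/s and x of weight_mid in the frame of tray between -0.032 and 0.032 m and y of weight_mid in the frame of tray between -0.045 and 0.045 m and z of weight_mid in the frame of tray below 0.03 m and angle between weight_mid's own z axis and vertical below 0.15 rad and linear speed of weight below 0.03 m/s); the robot touches nothing.
It fails at once if a bystander is shifted more than 20 mm (distance of any of canister_far, canister_near, pie_tin, brush, scraper from where it was at the start of the episode above 0.02 m).
It fails at once if a canister is tipped by more than 20 degrees (angle between any of canister_far, canister_near's own z axis and vertical above 0.35 rad).
It fails at once if the leaf is flung or slammed (faster than 5 rad/s) (velocity of joint leaf above 5 rad/s or velocity of joint leaf below -5 rad/s).
It fails at once if the weight is dropped or banged into the tray (over 80 N) (contact force between weight and tray above 80 N).
It also fails if it takes over 72 s, if anything falls off the work surface, if the arm or the gripper's body presses on something with over 40 N, if the wrist force passes 120 N, or if a joint passes its speed limit or range.

## Working session

There is one attempt and no reset: what is moved stays moved. The work goes in short steps, Python scripts to look and compute and a tool call to move; the robot and the scene stay as the last step left them, time stands still between calls to the robot, and variables do not carry over. Pictures are saved under pics/ and viewed, about 8 in all and at most 12, crops included, and the job is handed in when it is done.

Besides the shell and the picture viewer there is one more tool, called after "Emit:" as name([rows], argument=value, ...), one row to a line, values as JSON. carry_out: Moves the arm, as the interface text tells. Its arguments: {"type":"object","properties":{"increments":{"type":"array"},"squeeze":{"type":"number"}},"required":["increments"]}

```bash
ls; mkdir -p pics; cat > h.py <<'E'
import numpy as np, cv2
from plant import manip
def snap(n):
    s=manip.sense(); d=manip.snapshot(n)
    if 'T' not in d or n=='wrist':
        T=np.eye(4);T[:3,:3]=np.array(s['tool_rot']);T[:3,3]=s['ee_pos'];d['T']=T@np.array(d['T_tool_cam'])
    d['f']=d['frame'].shape[0]/2/np.tan(np.radians(d['fovy'])/2)
    h,w=d['range_z'].shape
    u,v=np.meshgrid(np.arange(w),np.arange(h)); z=d['range_z']
    P=np.stack([(u-d['cx'])*z/d['f'],(v-d['cy'])*z/d['f'],z],-1)
    d['P']=P@d['T'][:3,:3].T+d['T'][:3,3]; return d
def save(d,name,crop=None,k=1.5):
    im=cv2.cvtColor(d['frame'],cv2.COLOR_RGB2BGR)
    if crop: x0,y0,x1,y1=crop; im=im[y0:y1,x0:x1]
    cv2.imwrite('pics/'+name,cv2.resize(im,None,fx=k,fy=k,interpolation=cv2.INTER_CUBIC))
E
python3 - <<'E'
from h import *
print(manip.sense(), manip.tcp_to_tips)
d=snap('top');save(d,'top.png'); import pickle; pickle.dump(d,open('top.pkl','wb'))
d=snap('scene');save(d,'scene.png'); pickle.dump(d,open('scene.pkl','wb'))
E
```

```text
pics
{'time_s': 0.0, 'joints': array([ 6.68644308e+01,  1.49344623e+01, -7.98678211e+00,  6.71891734e+01,
       -3.05427694e-03,  9.00001840e+01]), 'qd': array([-0.08079079, -0.00194643,  0.01203973, -0.00584918, -0.09146581,
       -0.01528877]), 'tau': array([ 2.87750681e-04, -4.05673707e+01,  2.53924459e+01,  1.88201037e-02,
       -3.33096511e-05, -7.59955469e-06]), 'ee_pos': array([0.20604192, 0.48218868, 0.25546972]), 'tool_rot': array([[-7.08174170e-04,  3.92910288e-01,  9.19576535e-01],
       [-1.79311260e-03,  9.19574789e-01, -3.92910922e-01],
       [-9.99998142e-01, -1.92715364e-03,  5.33132771e-05]]), 'contact_force': array([-0.15318748, -0.01271009, -0.04413061]), 'moment': array([ 0.02565513, -0.01112712, -0.01654072]), 'grip_width': 0.08523324399739184} 0.025
```

View pics/top.png

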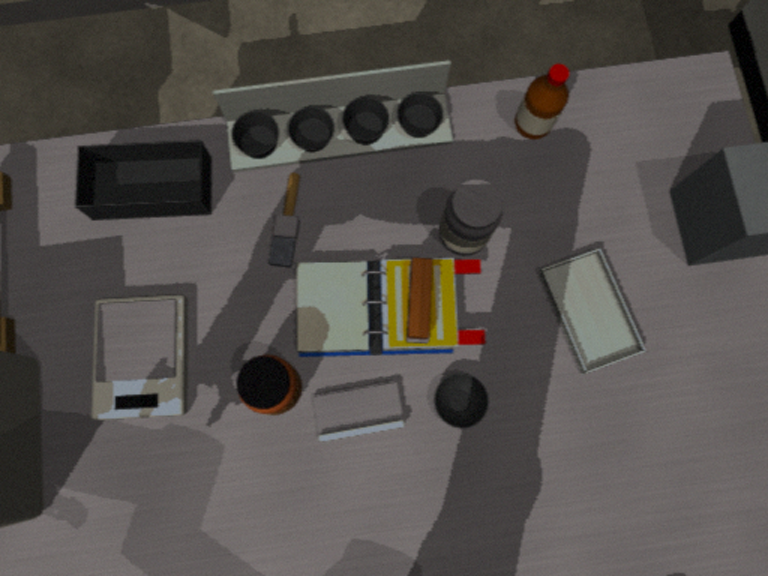

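View pics/scene.png

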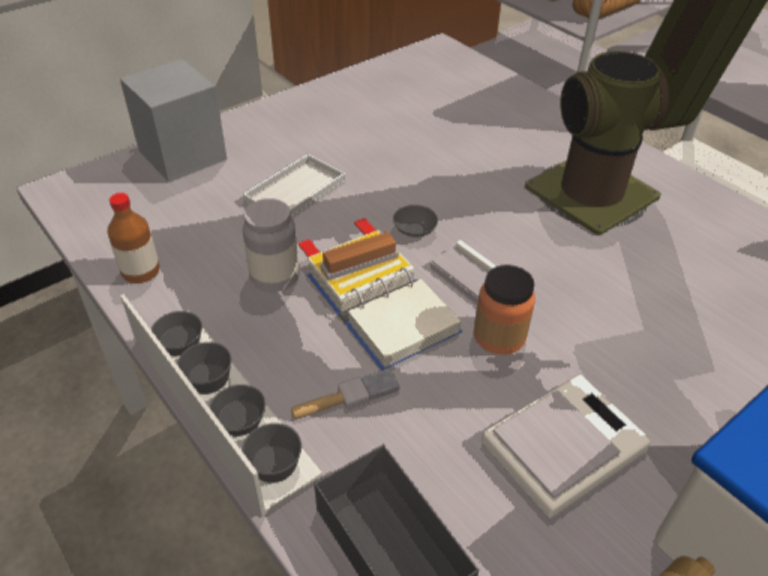

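The top view shows the weight at about (420,300), the tray at (593,310), the red tabs at (468,267) and (472,338), and the rings near x=375. The pie tin is at (461,399), and the canisters at (470,215) and (268,384). The scene view agrees with this. Next I'll measure these positions.

```bash
python3 - <<'E'
from h import *
import pickle
d=pickle.load(open('top.pkl','rb'));P=d['P'];im=d['frame'].astype(int)
print(d['T'].round(3).tolist())
hsv=cv2.cvtColor(d['frame'],cv2.COLOR_RGB2HSV)
def rect(m,name):
    n,l,s,c=cv2.connectedComponentsWithStats(m.astype(np.uint8))
    for i in range(1,n):
        if s[i,4]>60:
            Q=P[l==i]; (cx,cy),(w,h),a=cv2.minAreaRect((Q[:,:2]*1000).astype(np.float32))
            print(name,s[i,4],c[i]*1.5,'ctr',round(cx,1),round(cy,1),'wh',round(w,1),round(h,1),'a',round(a,1),'z',np.percentile(Q[:,2],[5,50,95]).round(4))
red=(im[...,0]>150)&(im[...,1]<40)&(im[...,2]<60); rect(red,'red')
def box(x0,y0,x1,y1):
    m=np.zeros(red.shape,bool);m[int(y0/1.5):int(y1/1.5),int(x0/1.5):int(x1/1.5)]=1;return m
Z=P[...,2]
rect(box(395,250,445,350)&(Z>.065),'weight')
rect(box(530,240,660,380)&(Z>.012)&(Z<.04),'tray')
rect(box(430,170,520,260)&(Z>.13),'canfar')
rect(box(230,340,310,420)&(Z>.11),'cannear')
rect(box(430,365,495,435)&(Z>.01),'pie')
rect(box(310,370,410,445)&(Z>.008),'scraper')
rect(box(290,250,465,360)&(Z>.026)&(Z<.1),'binder')
rect(box(365,250,387,360)&(Z>.042)&(Z<.08),'rings')
for p in [(387,262),(455,262),(458,347),(390,350),(298,264),(368,264),(369,350),(300,350)]:
    v,u=int(p[1]/1.5),int(p[0]/1.5);print(p,P[v,u].round(4))
E
```

```text
[[-0.141, -0.968, 0.206, 0.357], [-0.99, 0.138, -0.032, 0.015], [0.003, -0.209, -0.978, 1.075], [0.0, 0.0, 0.0, 1.0]]
weight 767 [420.41851369 297.63168188] ctr 477.2 -63.7 wh 54.6 282.2 a 67.9 z [0.0741 0.0781 0.0811]
tray 555 [593.62162162 309.41621622] ctr 494.9 -382.2 wh 189.8 112.6 a 11.5 z [0.0134 0.0203 0.0241]
canfar 909 [476.45379538 204.2970297 ] ctr 519.0 -114.9 wh 76.3 408.2 a 62.0 z [0.1411 0.1491 0.1517]
cannear 997 [263.39518556 382.29839519] ctr 398.5 116.7 wh 207.2 76.1 a 47.6 z [0.1262 0.1292 0.1319]
pie 648 [461.8587963  400.24074074] ctr 384.5 -85.1 wh 187.9 86.8 a 80.8 z [0.011  0.0191 0.0289]
scraper 1792 [358.33426339 410.73716518] ctr 384.1 32.6 wh 76.0 139.6 a 1.8 z [0.0122 0.0158 0.0284]
binder 5835 [379.01413882 304.12750643] ctr 551.8 -30.1 wh 279.5 151.0 a 83.4 z [0.0288 0.036  0.0787]
(387, 262) [ 0.622  -0.0492  0.0372]
(455, 262) [ 0.6061 -0.1619  0.0368]
(458, 347) [ 0.4665 -0.1483 -0.0012]
(390, 350) [ 0.4759 -0.0332  0.0143]
(298, 264) [ 0.6486  0.1049 -0.0014]
(368, 264) [ 0.6302 -0.0169  0.0028]
(369, 350) [0.4822 0.0014 0.0027]
(300, 350) [0.4949 0.1142 0.0307]
```

```bash
python3 - <<'E'
from h import *
import pickle
d=pickle.load(open('top.pkl','rb'));P=d['P']
hsv=cv2.cvtColor(d['frame'],cv2.COLOR_RGB2HSV); H,S,V=[hsv[...,i].astype(int) for i in range(3)]
ok=d['range_z']>0
def rect(m,name):
    n,l,s,c=cv2.connectedComponentsWithStats((m&ok).astype(np.uint8))
    for i in range(1,n):
        if s[i,4]>40:
            Q=P[l==i]; (cx,cy),(w,h),a=cv2.minAreaRect((Q[:,:2]*1000).astype(np.float32))
            print(name,s[i,4],(c[i]*1.5).round(),'ctr',round(cx,1),round(cy,1),'med',np.median(Q,0).round(4),'wh',round(w,1),round(h,1),'a',round(a,1),'z',np.percentile(Q[:,2],[5,95]).round(4))
Z=P[...,2]
def box(x0,y0,x1,y1):
    m=np.zeros(Z.shape,bool);m[int(y0/1.5):int(y1/1.5),int(x0/1.5):int(x1/1.5)]=1;return m
rect(box(445,250,500,355)&((H<8)|(H>172))&(S>180)&(V>90),'red')
rect(box(445,250,500,355)&((H<8)|(H>172))&(S>180)&(V>90)&(Z>.025)&(Z<.042),'redz')
rect(box(395,250,445,350)&(Z>.065)&(Z<.085),'weight')
rect(box(430,170,520,260)&(Z>.143)&(Z<.155),'canfar')
rect(box(230,340,310,420)&(Z>.124)&(Z<.135),'cannear')
rect(box(430,365,495,435)&(Z>.01)&(Z<.032),'pie')
rect(box(290,250,370,360)&(Z>.028)&(Z<.036),'lstack')
m=box(365,250,387,360)&(Z>.045)&(Z<.065); rect(m,'rings')
m=box(385,250,462,360)&(H>18)&(H<35)&(S>120)&(Z>.033)&(Z<.046); Q=P[m&ok]
print(cv2.minAreaRect((Q[:,:2]*1000).astype(np.float32)))
E
```

```text
red 152 [466. 266.] ctr 594.5 -180.4 med [ 0.5952 -0.1798  0.0382] wh 41.7 23.0 a 82.9 z [0.0359 0.0421]
red 162 [471. 336.] ctr 475.3 -166.9 med [ 0.476  -0.1659  0.0386] wh 40.3 22.9 a 81.2 z [0.0359 0.042 ]
redz 142 [466. 266.] ctr 594.5 -180.5 med [ 0.5948 -0.1796  0.038 ] wh 41.6 23.0 a 82.9 z [0.0358 0.0405]
redz 154 [471. 337.] ctr 475.3 -166.9 med [ 0.4757 -0.1662  0.0384] wh 40.3 22.9 a 81.2 z [0.0359 0.041 ]
weight 764 [420. 298.] ctr 546.6 -91.5 med [ 0.5437 -0.0908  0.0781] wh 34.0 130.8 a 78.3 z [0.0741 0.0811]
canfar 853 [477. 203.] ctr 665.3 -192.6 med [ 0.6645 -0.1923  0.1493] wh 74.0 76.4 a 78.7 z [0.1463 0.1517]
cannear 966 [263. 382.] ctr 442.4 164.9 med [0.4419 0.1647 0.1293] wh 76.3 75.7 a 56.3 z [0.1267 0.1319]
pie 643 [462. 400.] ctr 376.3 -135.3 med [ 0.3753 -0.1389  0.019 ] wh 86.1 86.8 a 81.7 z [0.0111 0.0288]
lstack 2594 [333. 306.] ctr 561.2 50.9 med [0.5594 0.0518 0.0314] wh 116.2 150.8 a 83.5 z [0.0287 0.0344]
((544.9785766601562, -93.84420776367188), (113.26669311523438, 146.643310546875), 83.27110290527344)
```

Emit:
carry_out([
  [[-1, 2, -20, 27, 0, 0, 0], [-1, 2, -20, 27, 0, 0, 0], [-1, 2, -20, 27, 0, 0, 0], [-1, 2, -20, 27, 0, 0, 0], [-1, 2, -20, 27, 0, 0, 0]],
], squeeze=50)

```text
time_s: 0.52
ee_pos: [0.2913, 0.3362, 0.2458]
tool_rot: [[-0.0, 0.392, 0.92], [-0.001, 0.92, -0.392], [-1.0, -0.001, -0.0]]
contact_force: [1.4, 0.2, -0.2]
grip_width: 0.085
```

Emit:
carry_out([
  [[-1, 2, -20, 27, 0, 0, 0], [-1, 2, -20, 27, 0, 0, 0], [-1, 2, -20, 27, 0, 0, 0], [-1, 2, -20, 27, 0, 0, 0], [-1, 2, -20, 27, 0, 0, 0]],
])

```text
time_s: 0.93
ee_pos: [0.3762, 0.1911, 0.236]
tool_rot: [[-0.0, 0.393, 0.92], [-0.0, 0.92, -0.393], [-1.0, -0.0, -0.0]]
contact_force: [0.8, 0.7, 1.6]
grip_width: 0.0858
```

Emit:
carry_out([
  [[-1, 2, -20, 27, 0, 0, 0], [-1, 2, -20, 27, 0, 0, 0], [-1, 2, -20, 27, 0, 0, 0], [-1, 2, -20, 27, 0, 0, 0], [-1, 2, -20, 27, 0, 0, 0]],
])

```text
time_s: 1.35
ee_pos: [0.461, 0.0461, 0.2259]
tool_rot: [[-0.001, 0.393, 0.919], [0.0, 0.919, -0.393], [-1.0, -0.0, -0.001]]
contact_force: [1.1, 0.3, -0.0]
grip_width: 0.0855
```

Emit:
carry_out([
  [[-1, 2, -20, 27, 0, 0, 0], [-1, 2, -20, 27, 0, 0, 0], [-1, 2, -20, 27, 0, 0, 0], [-1, 0, 0, 0, -6, 0, 0], [-1, 0, 0, 0, -6, 0, 0]],
])

```text
time_s: 1.77
ee_pos: [0.5123, -0.0411, 0.2194]
tool_rot: [[-0.001, 0.192, 0.981], [0.0, 0.981, -0.192], [-1.0, -0.0, -0.001]]
contact_force: [-0.6, 0.2, 0.2]
grip_width: 0.0853
```

```bash
cat >> h.py <<'E'
def to(x,y,z,yaw,R=None):
    """shift in current tool axes (mm) and rotvec (deg) to a tool-down pose with tool y at yaw"""
    s=manip.sense();R0=np.array(s['tool_rot']);a=np.radians(yaw)
    if R is None: R=np.array([[0,np.cos(a),np.sin(a)],[0,np.sin(a),-np.cos(a)],[-1,0,0]])
    from scipy.spatial.transform import Rotation as Ro
    print('t',round(s['time_s'],2),'pos',np.round(s['ee_pos'],4),'j',np.round(s['joints'],1),'F',np.round(s['contact_force'],1),'w',round(s['grip_width'],4))
    d=np.array([x,y,z])-s['ee_pos']
    print(' shift now-axes',(R0.T@d*1000).round(1),'target-axes',(R.T@d*1000).round(1),'turn',Ro.from_matrix(R0.T@R).as_rotvec(degrees=True).round(2),'yaw now',np.degrees(np.arctan2(R0[1,1],R0[0,1])).round(1))
E
python3 - <<'E'
from h import *
import pickle
to(.546,-.091,.075,78.3)
d=snap('wrist');pickle.dump(d,open('w1.pkl','wb'));save(d,'w1.png');print(np.round(d['T_tool_cam'],3))
E
```

```text
t 1.77 pos [ 0.5123 -0.0411  0.2194] j [ -4.6  14.9 -13.5  61.6  -0.    6.5] F [-0.6  0.2  0.2] w 0.0853
 shift now-axes [144.4 -42.5  42.8] target-axes [144.4 -42.   43.1] turn [ 0.65 -0.07  0.01] yaw now 79.0
[[-0.    -0.265  0.964 -0.117]
 [ 1.    -0.001  0.    -0.   ]
 [ 0.001  0.964  0.265 -0.068]
 [ 0.     0.     0.     1.   ]]
```

View pics/w1.png

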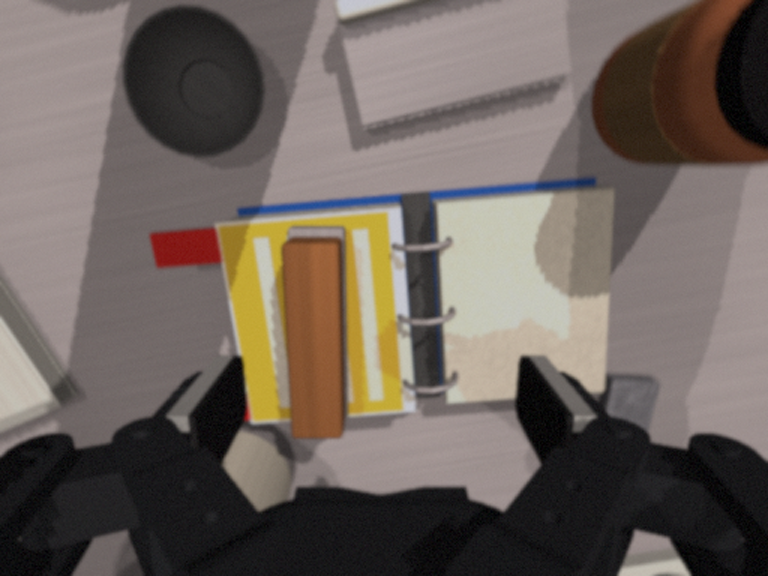

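The wrist view shows the weight's wooden top with corners near (285,240), (341,240), (342,437) and (290,437). The near tab is at (185,247), and the rings run from (425,245) to (430,385).

```bash
python3 - <<'E'
from h import *
import pickle
d=pickle.load(open('w1.pkl','rb'));P=d['P'];ok=d['range_z']>0
hsv=cv2.cvtColor(d['frame'],cv2.COLOR_RGB2HSV); H,S,V=[hsv[...,i].astype(int) for i in range(3)]
Z=P[...,2]
def box(x0,y0,x1,y1):
    m=np.zeros(Z.shape,bool);m[int(y0/1.5):int(y1/1.5),int(x0/1.5):int(x1/1.5)]=1;return m
def rect(m,name):
    n,l,s,c=cv2.connectedComponentsWithStats((m&ok).astype(np.uint8))
    for i in range(1,n):
        if s[i,4]>60:
            Q=P[l==i]; (cx,cy),(w,h),a=cv2.minAreaRect((Q[:,:2]*1000).astype(np.float32))
            print(name,s[i,4],(c[i]*1.5).round(),'ctr',round(cx,1),round(cy,1),'wh',round(w,1),round(h,1),'a',round(a,1),'z',np.percentile(Q[:,2],[5,50,95]).round(4))
rect(box(270,215,350,445)&(Z>.072)&(Z<.09),'wtop')
rect(box(270,215,350,445)&(Z>.05)&(Z<.09),'wall')
rect(box(140,220,225,275)&((H<8)|(H>172))&(S>180)&(Z>.03)&(Z<.045),'tab')
rect(box(435,185,620,410)&(Z>.027)&(Z<.038),'lstack')
m=box(385,225,465,400)&(Z>.052)&(Z<.065); rect(m,'ringtops')
print(np.median(P[m&ok],0) if m.any() else '')
E
```

```text
wtop 4831 [312. 338.] ctr 545.6 -91.1 wh 34.3 130.2 a 78.3 z [0.0765 0.0781 0.0793]
wall 5519 [314. 331.] ctr 545.2 -90.6 wh 35.2 138.8 a 78.2 z [0.0524 0.078  0.0792]
tab 886 [185. 247.] ctr 474.5 -166.9 wh 43.1 21.6 a 83.2 z [0.0372 0.0383 0.0395]
lstack 14000 [523. 289.] ctr 560.4 52.4 wh 118.7 150.5 a 83.2 z [0.0302 0.0314 0.0325]
ringtops 102 [422. 248.] ctr 502.6 -11.7 wh 24.0 4.1 a 84.0 z [0.0524 0.0544 0.0564]
ringtops 89 [426. 322.] ctr 552.2 -18.5 wh 24.0 4.1 a 84.4 z [0.0526 0.0544 0.056 ]
ringtops 82 [429. 390.] ctr 601.5 -24.8 wh 22.8 3.7 a 83.7 z [0.053  0.0543 0.0565]
[ 0.55157736 -0.0185134   0.0543823 ]
```

Emit:
carry_out([
  [[-0.35, 4, -21, 21.5, 0.6, 0, 0], [-0.35, 0, -21, 21.5, 0, 0, 0], [-0.35, 30, 0, 0, 0, 0, 0], [-0.35, 30, 0, 0, 0, 0, 0], [-0.35, 30, 0, 0, 0, 0, 0]],
])

```text
time_s: 2.23
ee_pos: [0.546, -0.0893, 0.1255]
tool_rot: [[0.001, 0.206, 0.979], [-0.0, 0.979, -0.206], [-1.0, 0.0, 0.001]]
contact_force: [0.3, 0.2, -0.3]
grip_width: 0.0575
```

```bash
python3 - <<'E'
from h import *
to(.5455,-.0908,.075,78.3)
E
```

```text
t 2.23 pos [ 0.546  -0.0893  0.1255] j [ -9.3  22.5 -17.2  50.1   0.    2.6] F [ 0.3  0.2 -0.3] w 0.0575
 shift now-axes [50.5 -1.6 -0.3] target-axes [50.5 -1.6 -0.2] turn [-0.19  0.08 -0.  ] yaw now 78.1
```

Emit:
carry_out([
  [[-0.35, 20, -1.5, 0, 0, 0, 0], [-0.35, 20, 0, 0, 0, 0, 0], [-0.35, 10, 0, 0, 0, 0, 0], [-0.35, 0, 0, 0, 0, 0, 0], [0.3, 0, 0, 0, 0, 0, 0]],
])

```text
time_s: 2.65
ee_pos: [0.545, -0.0902, 0.0762]
tool_rot: [[-0.001, 0.204, 0.979], [0.0, 0.979, -0.204], [-1.0, -0.0, -0.001]]
contact_force: [0.5, -0.9, -0.2]
grip_width: 0.0468
```

Emit:
carry_out([
  [[1, 0, 0, 0, 0, 0, 0], [1, 0, 0, 0, 0, 0, 0], [1, 0, 0, 0, 0, 0, 0], [1, 0, 0, 0, 0, 0, 0], [1, 0, 0, 0, 0, 0, 0]],
])

```text
time_s: 3.07
ee_pos: [0.5463, -0.0906, 0.0777]
tool_rot: [[0.003, 0.204, 0.979], [-0.0, 0.979, -0.204], [-1.0, 0.0, 0.003]]
contact_force: [-0.3, -1.4, 5.9]
grip_width: 0.033
```

Emit:
carry_out([
  [[1, -10, 0, 0, 0, 0, 0], [1, -20, 0, 0, 0, 0, 0], [1, -30, 0, 0, 0, 0, 0], [1, -30, 0, 0, 0, 0, 0], [1, -30, 0, 0, 0, 0, 0]],
])

```text
time_s: 3.48
ee_pos: [0.5442, -0.0902, 0.1973]
tool_rot: [[-0.002, 0.203, 0.979], [0.0, 0.979, -0.203], [-1.0, -0.0, -0.002]]
contact_force: [1.0, -0.4, -4.4]
grip_width: 0.0333
```

```bash
python3 - <<'E'
from h import *
to(.4949,-.3822,.20,101.5)
d=snap('wrist');save(d,'w2.png')
d=snap('top');save(d,'t2.png',(270,100,470,300),3)
E
```

```text
t 3.48 pos [ 0.5442 -0.0902  0.1973] j [ -9.4  19.3 -10.6  60.2   0.    2.3] F [ 1.  -0.4 -4.4] w 0.0333
 shift now-axes [  -2.8 -295.9   11.2] target-axes [  -2.7 -276.3 -106.5] turn [-2.324e+01 -1.200e-01 -2.000e-02] yaw now 78.3
```

View pics/t2.png

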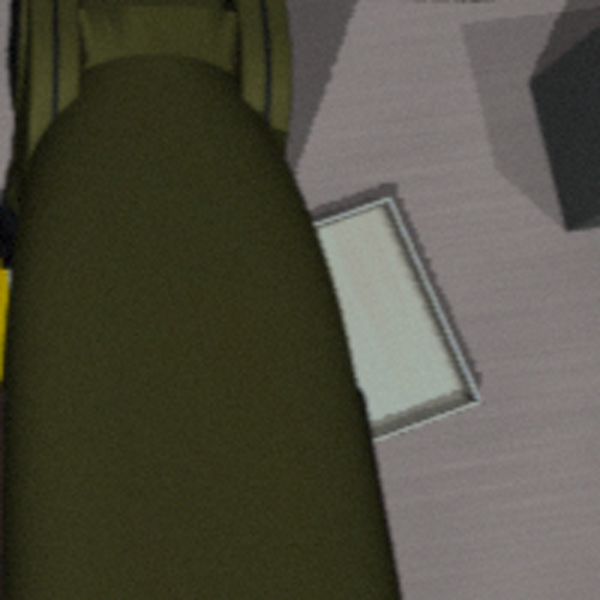

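Emit:
carry_out([
  [[1, -10, 0, -25, 0, 0, 0], [1, -10, 0, -25, 0, 0, 0], [1, 0, -33, 0, 0, 0, 0], [1, 0, -33, 0, 0, 0, 0], [1, 0, -33, 0, 0, 0, 0]],
])

```text
time_s: 4.0
ee_pos: [0.4748, -0.1772, 0.2156]
tool_rot: [[-0.001, 0.201, 0.98], [0.001, 0.98, -0.201], [-1.0, 0.0, -0.002]]
contact_force: [1.2, -0.1, -2.7]
grip_width: 0.0328
```

Emit:
carry_out([
  [[1, 0, -33, 0, 0, 0, 0], [1, 0, -33, 0, 0, 0, 0], [1, 0, -33, 0, 0, 0, 0], [1, 0, -33, 0, 0, 0, 0], [1, 0, -33, 0, 0, 0, 0]],
])

```text
time_s: 4.42
ee_pos: [0.4411, -0.3395, 0.2149]
tool_rot: [[-0.002, 0.203, 0.979], [0.002, 0.979, -0.203], [-1.0, 0.001, -0.002]]
contact_force: [1.5, -0.3, -3.3]
grip_width: 0.0333
```

Emit:
carry_out([
  [[1, 0, 0, 0, -5.8, 0, 0], [1, 0, 0, 0, -5.8, 0, 0], [1, 0, 0, 0, -5.8, 0, 0], [1, 0, 0, 0, -5.8, 0, 0], [1, 0, 0, 0, 0, 0, 0]],
])

```text
time_s: 4.83
ee_pos: [0.4416, -0.3382, 0.2148]
tool_rot: [[-0.003, -0.2, 0.98], [0.002, 0.98, 0.2], [-1.0, 0.002, -0.002]]
contact_force: [0.3, -0.7, -3.6]
grip_width: 0.0333
```

```bash
python3 - <<'E'
from h import *
import pickle
to(.4949,-.3822,.20,101.5)
d=snap('wrist');save(d,'w3.png');pickle.dump(d,open('w3.pkl','wb'))
E
```

```text
t 4.83 pos [ 0.4416 -0.3382  0.2148] j [-37.4  19.2  -8.   63.    0.  -49. ] F [ 0.3 -0.7 -3.6] w 0.0333
 shift now-axes [ 14.6 -53.8  43.5] target-axes [ 14.8 -53.8  43.5] turn [ 0.03 -0.12 -0.14] yaw now 101.5
```

View pics/w3.png

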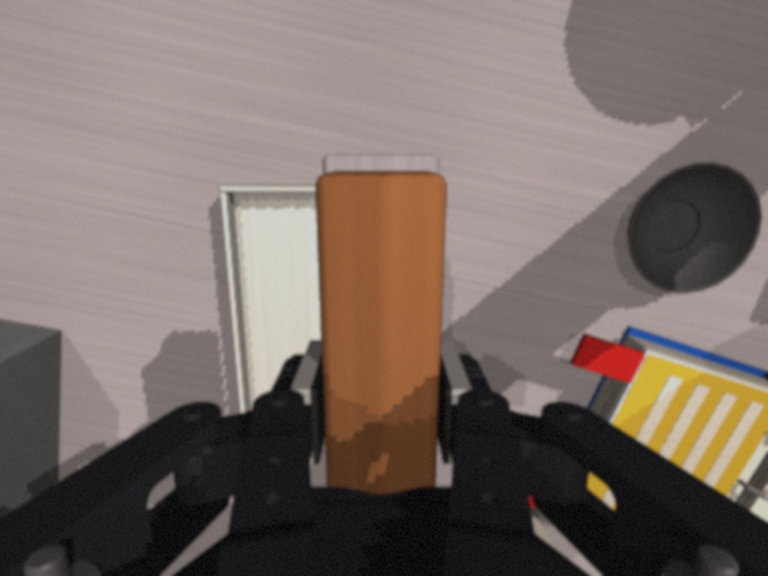

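Emit:
carry_out([
  [[1, 0, -27, 22, 0, 0, 0], [1, 0, -27, 21.5, 0, 0, 0], [1, 20, 0, 0, 0, 0, 0], [1, 25, 0, 0, 0, 0, 0], [1, 25, 0, 0, 0, 0, 0]],
])

```text
time_s: 5.3
ee_pos: [0.4967, -0.3833, 0.1452]
tool_rot: [[0.001, -0.196, 0.981], [-0.0, 0.981, 0.196], [-1.0, -0.001, 0.001]]
contact_force: [-0.1, -0.3, -3.9]
grip_width: 0.0327
```

Emit:
carry_out([
  [[1, 25, 0, 0, 0, 0, 0], [1, 25, 0, 0, 0, 0, 0], [1, 20, 0, 0, 0, 0, 0], [1, 10, 0, 0, 0, 0, 0], [1, 4, 0, 0, 0, 0, 0]],
])

```text
time_s: 5.72
ee_pos: [0.4944, -0.3815, 0.0597]
tool_rot: [[-0.004, -0.197, 0.98], [0.003, 0.98, 0.197], [-1.0, 0.004, -0.003]]
contact_force: [0.5, -0.1, -3.4]
grip_width: 0.033
```

```bash
python3 - <<'E'
from h import *
import pickle
to(.4949,-.3822,.0425,101.5)
d=snap('wrist');save(d,'w4.png')
E
```

```text
t 5.72 pos [ 0.4944 -0.3815  0.0597] j [-37.7  32.5 -10.9  46.9   0.  -49. ] F [ 0.5 -0.1 -3.4] w 0.033
 shift now-axes [17.2 -0.8  0.4] target-axes [17.2 -0.7  0.4] turn [-0.11 -0.19 -0.22] yaw now 101.4
```

View pics/w4.png

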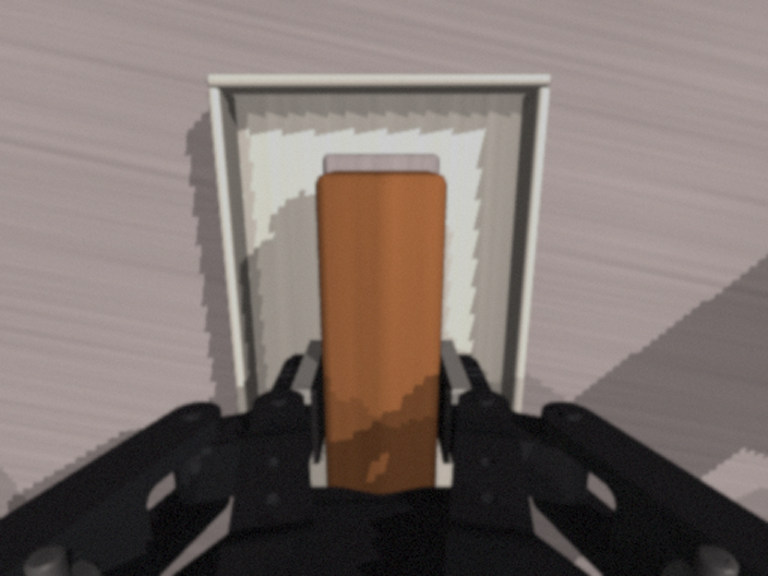

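The weight sits centred in the tray: the walls are at x≈228 and 530 at mid-height, and the weight spans 320–443. I'll lower it the last few millimetres slowly.

Emit:
carry_out([
  [[1, 5, 0, 0, 0, 0, 0], [1, 4, 0, 0, 0, 0, 0], [1, 3, 0, 0, 0, 0, 0], [1, 2, 0, 0, 0, 0, 0], [1, 1, 0, 0, 0, 0, 0]],
])

```text
time_s: 6.18
ee_pos: [0.4962, -0.3831, 0.0476]
tool_rot: [[0.001, -0.199, 0.98], [-0.0, 0.98, 0.199], [-1.0, -0.001, 0.0]]
contact_force: [0.3, -0.3, -3.6]
grip_width: 0.0331
```

Emit:
carry_out([
  [[1, 1, 0, 0, 0, 0, 0], [1, 1, 0, 0, 0, 0, 0], [1, 1, 0, 0, 0, 0, 0], [1, 0, 0, 0, 0, 0, 0], [1, 0, 0, 0, 0, 0, 0]],
])

```text
time_s: 6.6
ee_pos: [0.4959, -0.383, 0.0443]
tool_rot: [[-0.0, -0.199, 0.98], [-0.0, 0.98, 0.199], [-1.0, -0.0, -0.0]]
contact_force: [0.3, -0.2, -3.4]
grip_width: 0.0331
```

Emit:
carry_out([
  [[1, 1, 0, 0, 0, 0, 0], [1, 1, 0, 0, 0, 0, 0], [1, 0.5, 0, 0, 0, 0, 0], [1, 0.5, 0, 0, 0, 0, 0], [1, 0, 0, 0, 0, 0, 0]],
])

```text
time_s: 7.02
ee_pos: [0.4961, -0.3831, 0.0428]
tool_rot: [[0.001, -0.199, 0.98], [-0.001, 0.98, 0.199], [-1.0, -0.001, 0.001]]
contact_force: [-2.0, 1.2, 5.7]
grip_width: 0.0331
```

Emit:
carry_out([
  [[0.6, 0, 0, 0, 0, 0, 0], [0.3, 0, 0, 0, 0, 0, 0], [0, 0, 0, 0, 0, 0, 0], [-0.3, 0, 0, 0, 0, 0, 0], [-0.3, 0, 0, 0, 0, 0, 0]],
])

```text
time_s: 7.43
ee_pos: [0.4964, -0.3833, 0.0415]
tool_rot: [[0.001, -0.199, 0.98], [-0.001, 0.98, 0.199], [-1.0, -0.001, 0.001]]
contact_force: [-1.0, 0.7, -0.5]
grip_width: 0.0556
```

Emit:
carry_out([
  [[-0.3, 0, 0, 0, 0, 0, 0], [-0.3, -10, 0, 0, 0, 0, 0], [-0.3, -30, 0, 0, 0, 0, 0], [-0.3, -40, 0, 0, 0, 0, 0], [-0.3, -40, 0, 0, 0, 0, 0]],
])

```text
time_s: 7.85
ee_pos: [0.4951, -0.3823, 0.1622]
tool_rot: [[-0.002, -0.199, 0.98], [0.002, 0.98, 0.199], [-1.0, 0.002, -0.002]]
contact_force: [0.7, -0.3, 0.4]
grip_width: 0.0553
```

Emit:
carry_out([
  [[0, 0, 0, 0, 7, 0, 0], [0, 0, 0, 0, 7, 0, 0], [0, 0, 0, 0, 7, 0, 0], [0, 0, 0, 0, 7, 0, 0], [0, 0, 0, 0, 7, 0, 0]],
])

```text
time_s: 8.27
ee_pos: [0.4961, -0.3831, 0.1622]
tool_rot: [[0.001, 0.405, 0.914], [-0.001, 0.914, -0.405], [-1.0, -0.0, 0.001]]
contact_force: [-0.3, -0.2, -0.2]
grip_width: 0.0426
```

```bash
python3 - <<'E'
from h import *
import pickle
to(.473,-.1762,.16,-6.8)
d=snap('wrist');save(d,'w5.png')
d=pickle.load(open('top.pkl','rb'));P=d['P'];Z=P[...,2]
m=(d['range_z']>0)&(Z>.006)&(Z<.06);m[:, :170]&=True
b=np.zeros_like(m);b[110:180,172:203]=1;b[172:180,197:]=0
Q=P[m&b];print(len(Q),Q.min(0).round(3),Q.max(0).round(3))
for x in np.arange(.62,.76,.015):
    q=Q[abs(Q[:,0]-x)<.0075]
    if len(q):print(x.round(3),q[:,1].min().round(3),q[:,1].max().round(3),np.percentile(q[:,2],95).round(3))
E
```

```text
t 8.27 pos [ 0.4961 -0.3831  0.1622] j [-37.7  27.6  -2.7  59.7  -0.  -13.8] F [-0.3 -0.2 -0.2] w 0.0426
 shift now-axes [   2.1  179.8 -104.8] target-axes [   2.2  -47.4 -202.7] turn [ 7.292e+01  5.000e-02 -2.000e-02] yaw now 66.1
760 [0.643 0.082 0.006] [0.838 0.152 0.026]
0.65 0.11 0.151 0.02
0.665 0.107 0.148 0.02
0.68 0.103 0.144 0.021
0.695 0.096 0.14 0.022
0.71 0.093 0.138 0.023
0.725 0.091 0.133 0.022
0.74 0.097 0.129 0.02
0.755 0.093 0.113 0.02
```

View pics/w5.png

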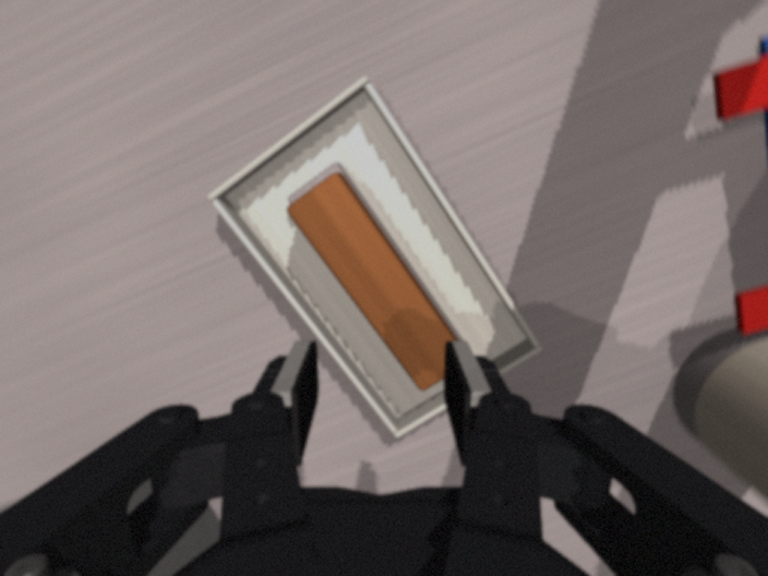

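Emit:
carry_out([
  [[0, 0, 30, -17.5, 0, 0, 0], [0, 0, 30, -17.5, 0, 0, 0], [0, 0, 30, -17.5, 0, 0, 0], [0, 0, 30, -17.5, 0, 0, 0], [0, 0, 30, -17.5, 0, 0, 0]],
])

```text
time_s: 8.73
ee_pos: [0.4753, -0.2092, 0.1618]
tool_rot: [[0.001, 0.397, 0.918], [-0.0, 0.918, -0.397], [-1.0, 0.0, 0.001]]
contact_force: [0.8, 1.2, 0.2]
grip_width: 0.043
```

Emit:
carry_out([
  [[0, 0, 30, -17.5, 0, 0, 0], [0, 0, 0, 0, 7, 0, 0], [0, 0, 0, 0, 7, 0, 0], [0, 0, 0, 0, 7, 0, 0], [0, 0, 0, 0, 7, 0, 0]],
])

```text
time_s: 9.15
ee_pos: [0.4718, -0.1756, 0.162]
tool_rot: [[0.001, 0.785, 0.62], [-0.0, 0.62, -0.785], [-1.0, 0.0, 0.001]]
contact_force: [-0.8, 0.3, 0.2]
grip_width: 0.0423
```

Emit:
carry_out([
  [[0, 0, 0, 0, 7, 0, 0], [0, 0, 0, 0, 7, 0, 0], [0, 0, 0, 0, 7, 0, 0], [0, 0, 0, 0, 7, 0, 0], [0, 0, 0, 0, 7, 0, 0]],
])

```text
time_s: 9.57
ee_pos: [0.4717, -0.176, 0.1619]
tool_rot: [[0.001, 0.998, 0.057], [-0.0, 0.057, -0.998], [-1.0, 0.001, 0.0]]
contact_force: [0.5, 0.4, -0.8]
grip_width: 0.0426
```

Emit:
carry_out([
  [[0, 0, 0, 0, 7, 0, 0], [0, 0, 0, 0, 3, 0, 0], [0, 0, 0, 0, 0, 0, 0], [0, 0, 0, 0, 0, 0, 0], [0, 0, 0, 0, 0, 0, 0]],
])

```text
time_s: 9.98
ee_pos: [0.4717, -0.1761, 0.1616]
tool_rot: [[0.0, 0.994, -0.112], [-0.0, -0.112, -0.994], [-1.0, 0.0, 0.0]]
contact_force: [0.2, -0.0, -0.1]
grip_width: 0.0429
```

```bash
python3 - <<'E'
from h import *
import pickle
to(.473,-.1762,.052,-6.8)
d=snap('wrist');save(d,'w6.png')
P=d['P'];Z=P[...,2];hsv=cv2.cvtColor(d['frame'],cv2.COLOR_RGB2HSV)
m=((hsv[...,0]<8)|(hsv[...,0]>172))&(hsv[...,1]>180)&(Z>.03)&(Z<.046)&(d['range_z']>0)
n,l,s,c=cv2.connectedComponentsWithStats(m.astype(np.uint8))
for i in range(1,n):
    if s[i,4]>60: print((c[i]*1.5).round(),s[i],cv2.minAreaRect((P[l==i][:,:2]*1000).astype(np.float32)),np.median(P[l==i],0))
E
```

```text
t 9.98 pos [ 0.4717 -0.1761  0.1616] j [-20.5  16.3 -20.9  52.8  -0.   75.9] F [ 0.2 -0.  -0.1] w 0.0429
 shift now-axes [109.6   1.3  -0. ] target-axes [109.6   1.3  -0. ] turn [ 0.39  0.01 -0.02] yaw now -6.4
[386. 268.] [ 244  154   28   51 1357] ((474.399658203125, -166.72518920898438), (42.404685974121094, 21.730955123901367), 83.1434097290039) [ 0.47435773 -0.16601642  0.03839944]
[604. 270.] [ 386  156   36   50 1469] ((592.8698120117188, -181.29901123046875), (41.88499450683594, 24.444005966186523), 82.98014831542969) [ 0.59249154 -0.18014833  0.03827405]
```

View pics/w6.png

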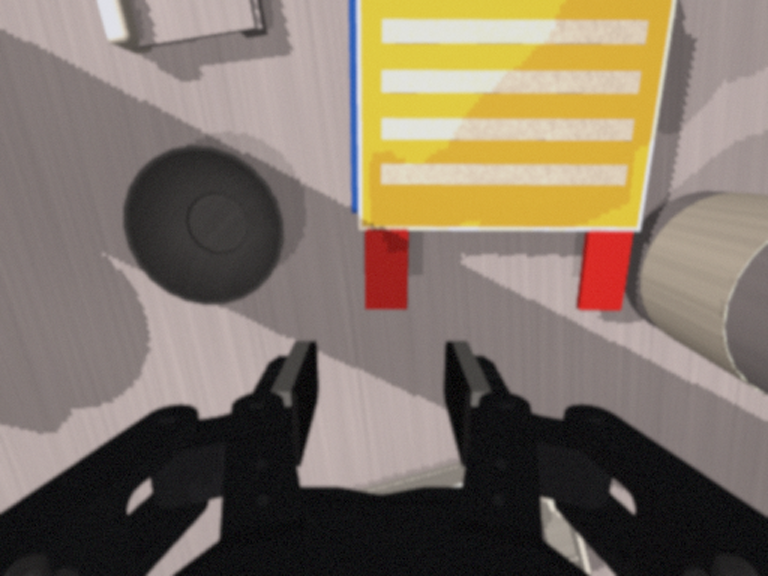

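The pictures confirm the near tab (386,268) is centred between the fingers, with the pie tin and canister clear of them. I'll descend and grip it.

Emit:
carry_out([
  [[0, 30, 1.5, 0, 0.4, 0, 0], [0, 30, 0, 0, 0, 0, 0], [0, 30, 0, 0, 0, 0, 0], [0, 18, 0, 0, 0, 0, 0], [0, 7, 0, 0, 0, 0, 0]],
])

```text
time_s: 10.45
ee_pos: [0.4708, -0.1754, 0.0436]
tool_rot: [[-0.005, 0.993, -0.12], [0.002, -0.12, -0.993], [-1.0, -0.005, -0.001]]
contact_force: [-0.0, 0.4, -0.7]
grip_width: 0.0429
```

Emit:
carry_out([
  [[0, 0, 0, 0, 0, 0, 0], [1, 0, 0, 0, 0, 0, 0], [1, 0, 0, 0, 0, 0, 0], [1, 0, 0, 0, 0, 0, 0], [1, 0, 0, 0, 0, 0, 0]],
], squeeze=40)

```text
time_s: 10.87
ee_pos: [0.4744, -0.1766, 0.0476]
tool_rot: [[0.003, 0.993, -0.12], [-0.001, -0.12, -0.993], [-1.0, 0.003, 0.001]]
contact_force: [0.3, -0.1, -0.6]
grip_width: 0.0228
```

```bash
python3 - <<'E'
from h import *
to(.473,-.1762,.046,-6.8)
# arc rows: radius .166, each row 10deg: tool down, tool z=-binder y
r=166
for a in range(0,100,10):
    y0,z0=-r*np.cos(np.radians(a)),r*np.sin(np.radians(a));y1,z1=-r*np.cos(np.radians(a+10)),r*np.sin(np.radians(a+10))
    print(a,[1,round(-(z1-z0),1),0,round(-(y1-y0),1),0,0,0])
E
```

```text
t 10.87 pos [ 0.4744 -0.1766  0.0476] j [-20.4  23.6 -29.9  36.3   0.   76.5] F [ 0.3 -0.1 -0.6] w 0.0228
 shift now-axes [ 1.6 -1.4 -0.2] target-axes [ 1.6 -1.4 -0.2] turn [-0.12  0.03 -0.17] yaw now -6.9
0 [1, np.float64(-28.8), 0, np.float64(-2.5), 0, 0, 0]
10 [1, np.float64(-27.9), 0, np.float64(-7.5), 0, 0, 0]
20 [1, np.float64(-26.2), 0, np.float64(-12.2), 0, 0, 0]
30 [1, np.float64(-23.7), 0, np.float64(-16.6), 0, 0, 0]
40 [1, np.float64(-20.5), 0, np.float64(-20.5), 0, 0, 0]
50 [1, np.float64(-16.6), 0, np.float64(-23.7), 0, 0, 0]
60 [1, np.float64(-12.2), 0, np.float64(-26.2), 0, 0, 0]
70 [1, np.float64(-7.5), 0, np.float64(-27.9), 0, 0, 0]
80 [1, np.float64(-2.5), 0, np.float64(-28.8), 0, 0, 0]
90 [1, np.float64(2.5), 0, np.float64(-28.8), 0, 0, 0]
```

Emit:
carry_out([
  [[1, -14.4, 0, -0.7, 0, 0, 0], [1, -14.4, 0, -1.9, 0, 0, 0], [1, -14.1, 0, -3.1, 0, 0, 0], [1, -13.8, 0, -4.4, 0, 0, 0], [1, -13.4, 0, -5.5, 0, 0, 0]],
])

```text
time_s: 11.28
ee_pos: [0.4763, -0.1603, 0.1176]
tool_rot: [[0.003, 0.993, -0.12], [0.001, -0.12, -0.993], [-1.0, 0.003, -0.001]]
contact_force: [4.8, 2.7, -6.3]
grip_width: 0.023
```

```bash
python3 - <<'E'
from h import *
to(.473,-.1762,.046,-6.8)
d=snap('wrist');P=d['P']
hsv=cv2.cvtColor(d['frame'],cv2.COLOR_RGB2HSV)
m=(abs(hsv[...,0].astype(int)-26)<8)&(hsv[...,1]>140)&(d['range_z']>0)
Q=P[m];Q=Q[(Q[:,2]>.03)&(Q[:,2]<.3)];by=np.array([.118,.993])
rr=-(Q[:,:2]-[.5522,-.0185])@by
print(len(Q),'leaf slope deg',np.degrees(np.arctan(np.polyfit(rr,Q[:,2],1)[0])))
E
```

```text
t 11.28 pos [ 0.4763 -0.1603  0.1176] j [-18.7  18.5 -25.1  46.3   0.1  78.3] F [ 4.8  2.7 -6.3] w 0.023
 shift now-axes [71.6 -1.6 16.3] target-axes [71.6 -1.4 16.2] turn [-0.11 -0.07 -0.17] yaw now -6.9
31232 leaf slope deg 24.503253668618104
```

Leaf at 24.5° and following. Now on to about 90°.

Emit:
carry_out([
  [[1, -12.8, 0, -6.7, 0, 0, 0], [1, -12.2, 0, -7.8, 0, 0, 0], [1, -11.5, 0, -8.8, 0, 0, 0], [1, -10.7, 0, -9.8, 0, 0, 0], [1, -9.8, 0, -10.7, 0, 0, 0]],
])

```text
time_s: 11.75
ee_pos: [0.4813, -0.1169, 0.1742]
tool_rot: [[0.002, 0.993, -0.121], [-0.0, -0.121, -0.993], [-1.0, 0.002, 0.0]]
contact_force: [5.5, 1.6, -8.9]
grip_width: 0.0225
```

Emit:
carry_out([
  [[1, -8.8, 0, -11.5, 0, 0, 0], [1, -7.8, 0, -12.2, 0, 0, 0], [1, -6.7, 0, -12.8, 0, 0, 0], [1, -5.5, 0, -13.4, 0, 0, 0], [1, -4.4, 0, -13.8, 0, 0, 0]],
])

```text
time_s: 12.17
ee_pos: [0.4887, -0.0539, 0.2078]
tool_rot: [[0.002, 0.993, -0.121], [-0.003, -0.121, -0.993], [-1.0, 0.002, 0.003]]
contact_force: [4.6, -1.9, -5.3]
grip_width: 0.0226
```

Emit:
carry_out([
  [[1, -3.1, 0, -14.1, 0, 0, 0], [1, -1.9, 0, -14.4, 0, 0, 0], [1, -0.7, 0, -14.4, 0, 0, 0], [1, 0, 0, 0, 0, 0, 0], [1, 0, 0, 0, 0, 0, 0]],
])

```text
time_s: 12.58
ee_pos: [0.4937, -0.011, 0.2136]
tool_rot: [[0.002, 0.993, -0.119], [-0.001, -0.119, -0.993], [-1.0, 0.002, 0.001]]
contact_force: [1.5, -1.2, 5.4]
grip_width: 0.0225
```

```bash
python3 - <<'E'
from h import *
to(.4926,-.0114,.212,-6.8)
d=snap('scene');save(d,'s7.png',(150,90,350,240),3)
E
```

```text
t 12.58 pos [ 0.4937 -0.011   0.2136] j [ -1.2  13.1 -16.9  59.8  -0.   95.6] F [ 1.5 -1.2  5.4] w 0.0225
 shift now-axes [ 1.6 -1.1  0.5] target-axes [ 1.6 -1.1  0.5] turn [-0.06  0.03 -0.12] yaw now -6.9
```

View pics/s7.png

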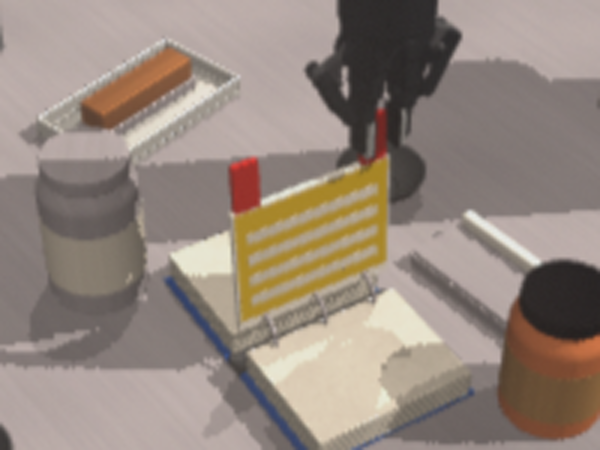

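Emit:
carry_out([
  [[0.3, 0, 0, 0, 0, 0, 0], [0, 0, 0, 0, 0, 0, 0], [0, 0, 0, 0, 0, 0, 0], [0, 0, 0, 0, 0, 0, 0], [0, 0, 0, 0, 0, 0, 0]],
])

```text
time_s: 13.05
ee_pos: [0.4925, -0.0116, 0.2119]
tool_rot: [[-0.001, 0.993, -0.121], [0.0, -0.121, -0.993], [-1.0, -0.001, -0.0]]
contact_force: [0.4, 0.6, -0.2]
grip_width: 0.0426
```

Emit:
carry_out([
  [[0, -10, 0, 0, 0, 0, 0], [0, -20, 0, 0, 0, 0, 0], [0, -20, 0, 0, 0, 0, 0], [0, -20, 0, 0, 0, 0, 0], [0, 0, 0, 0, 0, 0, 0]],
])

```text
time_s: 13.47
ee_pos: [0.495, -0.0116, 0.2859]
tool_rot: [[0.006, 0.993, -0.121], [-0.0, -0.121, -0.993], [-1.0, 0.006, -0.001]]
contact_force: [1.1, 1.2, -0.3]
grip_width: 0.0427
```

Emit:
carry_out([
  [[0, 0, 0, 0, 0, 0, 0], [0, 0, 0, 0, 0, 0, 0], [0, 0, 25, 0, 0, 0, 0], [0, 0, 25, 0, 0, 0, 0], [0, 0, 25, 0, 0, 0, 0]],
])

```text
time_s: 13.88
ee_pos: [0.5673, -0.0205, 0.2809]
tool_rot: [[-0.003, 0.993, -0.121], [0.0, -0.121, -0.993], [-1.0, -0.003, 0.0]]
contact_force: [-0.2, 0.2, 0.6]
grip_width: 0.0425
```

Emit:
carry_out([
  [[0, 0, 22, 0, 0, 0, 0], [0, 0, 22, 0, 0, 0, 0], [0, 0, 0, 0, 0, 0, 0], [0, 0, 0, 0, 0, 0, 0], [0, 0, 0, 0, 0, 0, 0]],
])

```text
time_s: 14.3
ee_pos: [0.61, -0.0257, 0.2808]
tool_rot: [[-0.004, 0.993, -0.121], [0.0, -0.121, -0.993], [-1.0, -0.004, 0.0]]
contact_force: [-0.6, 0.3, 1.1]
grip_width: 0.0426
```

```bash
cat > red.py <<'E'
from h import *
def tabs(n):
    d=snap(n);P=d['P'];hsv=cv2.cvtColor(d['frame'],cv2.COLOR_RGB2HSV)
    b=np.array([[.993,.118],[-.118,.993]])
    m=((hsv[...,0]<8)|(hsv[...,0]>172))&(hsv[...,1]>180)&(d['range_z']>0)&(P[...,2]<.25)&(P[...,2]>0.01)
    k,l,s,c=cv2.connectedComponentsWithStats(m.astype(np.uint8))
    for i in range(1,k):
        if s[i,4]>15:
            Q=P[l==i];q=(Q[:,:2]-[.5522,-.0185])@b
            p=np.c_[q,Q[:,2]]
            print(n,(c[i]).round(),s[i,4],'binder xyz med',np.median(p,0).round(4),'5%',np.percentile(p,3,0).round(4),'95%',np.percentile(p,97,0).round(4))
    return d
E
python3 - <<'E'
from red import *
to(.6118,-.0256,.218,-6.8)
d=tabs('wrist');save(d,'w8.png')
tabs('scene')
E
```

```text
t 14.3 pos [ 0.61   -0.0257  0.2808] j [-2.4 23.2  8.1 75.1  0.  94.5] F [-0.6  0.3  1.1] w 0.0426
 shift now-axes [62.8  2.  -0.4] target-axes [62.8  1.7 -0.4] turn [-0.14  0.01  0.2 ] yaw now -6.9
wrist [ 89. 220.] 1142 binder xyz med [-0.0576 -0.0084  0.2025] 5% [-0.0696 -0.0135  0.1742] 95% [-0.048  -0.0063  0.2156]
wrist [258. 218.] 932 binder xyz med [ 0.0601 -0.008   0.2018] 5% [ 0.0499 -0.0123  0.1739] 95% [ 0.0701 -0.0061  0.2157]
scene [274. 135.] 78 binder xyz med [-0.0584 -0.0086  0.1974] 5% [-0.0657 -0.0116  0.1771] 95% [-0.049  -0.0057  0.2171]
scene [ 79. 133.] 58 binder xyz med [ 0.3411 -0.2929  0.1715] 5% [ 0.3294 -0.3045  0.1686] 95% [ 0.3518 -0.283   0.1741]
scene [231. 150.] 82 binder xyz med [ 0.062  -0.0079  0.1999] 5% [ 0.0532 -0.0106  0.1778] 95% [ 0.0701 -0.0052  0.2175]
```

View pics/w8.png

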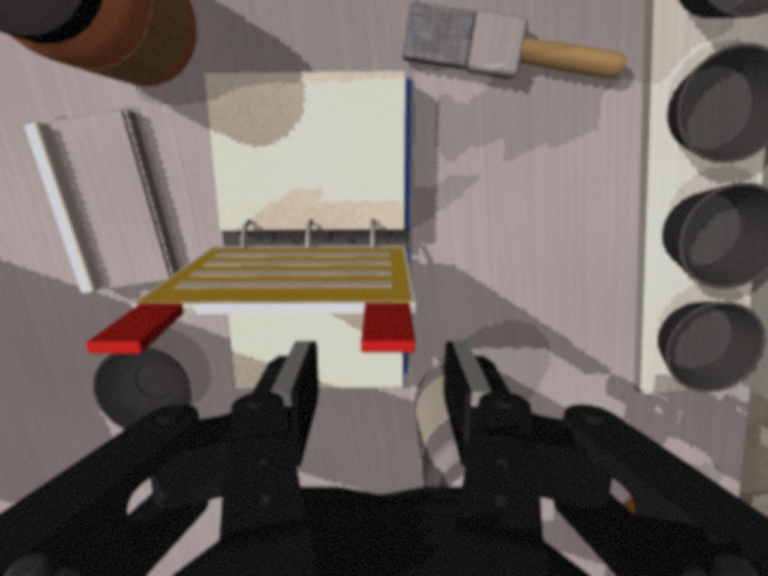

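The leaf stands by itself at about 86°. The far tab is just ahead of the jaws, at about (388,330) in the picture, so I'll shift over it and descend for a shallow grip that clears the brush.

Emit:
carry_out([
  [[0, 0, 1.8, 11, 0, 0, 0], [0, 25, 0, 0, 0, 0, 0], [0, 25, 0, 0, 0, 0, 0], [0, 13, 0, 0, 0, 0, 0], [0, 3, 0, 0, 0, 0, 0]],
])

```text
time_s: 14.82
ee_pos: [0.6093, -0.0376, 0.2137]
tool_rot: [[-0.005, 0.993, -0.121], [0.0, -0.121, -0.993], [-1.0, -0.005, 0.001]]
contact_force: [-1.0, -0.3, -0.8]
grip_width: 0.0429
```

Emit:
carry_out([
  [[0, 0, 0, 0, 0, 0, 0], [1, 0, 0, 0, 0, 0, 0], [1, 0, 0, 0, 0, 0, 0], [1, 0, 0, 0, 0, 0, 0], [1, 0, 0, 0, 0, 0, 0]],
])

```text
time_s: 15.23
ee_pos: [0.6116, -0.0372, 0.2179]
tool_rot: [[0.001, 0.993, -0.121], [-0.001, -0.121, -0.993], [-1.0, 0.001, 0.0]]
contact_force: [-3.3, -0.5, 6.3]
grip_width: 0.0228
```

```bash
python3 - <<'E'
from red import *
to(.6118,-.0256,.216,-6.8)
tabs('scene')
# arc from 86 deg to 180, grip centre at (-.011,.2015), r=.166, 5 deg steps
r=166;A=np.r_[86,np.arange(90,185,5)]
Y=-r*np.cos(np.radians(A));Z=r*np.sin(np.radians(A))
for i in range(len(A)-1):print(A[i+1],round(-(Z[i+1]-Z[i]),1),round(-(Y[i+1]-Y[i]),1))
E
```

```text
t 15.23 pos [ 0.6116 -0.0372  0.2179] j [-3.5 24.5  0.6 66.1 -0.  93.5] F [-3.3 -0.5  6.3] w 0.0228
 shift now-axes [  1.9  -1.2 -11.5] target-axes [  1.9  -1.2 -11.5] turn [-0.14  0.03 -0.07] yaw now -6.9
scene [274. 135.] 88 binder xyz med [-0.0582 -0.0085  0.1981] 5% [-0.068  -0.0113  0.1776] 95% [-0.0487 -0.0054  0.2169]
scene [ 79. 133.] 61 binder xyz med [ 0.3417 -0.2926  0.1717] 5% [ 0.3291 -0.3033  0.1669] 95% [ 0.352  -0.2815  0.1748]
scene [231. 154.] 54 binder xyz med [ 0.0632 -0.0073  0.1853] 5% [ 0.0537 -0.0093  0.1761] 95% [ 0.0718 -0.0047  0.2115]
90 -0.4 -11.6
95 0.6 -14.5
100 1.9 -14.4
105 3.1 -14.1
110 4.4 -13.8
115 5.5 -13.4
120 6.7 -12.8
125 7.8 -12.2
130 8.8 -11.5
135 9.8 -10.7
140 10.7 -9.8
145 11.5 -8.8
150 12.2 -7.8
155 12.8 -6.7
160 13.4 -5.5
165 13.8 -4.4
170 14.1 -3.1
175 14.4 -1.9
180 14.5 -0.6
```

Emit:
carry_out([
  [[1, -0.4, 0, -11.6, 0, 0, 0], [1, 0.6, 0, -14.5, 0, 0, 0], [1, 1.9, 0, -14.4, 0, 0, 0], [1, 3.1, 0, -14.1, 0, 0, 0], [1, 4.4, 0, -13.8, 0, 0, 0]],
])

```text
time_s: 15.7
ee_pos: [0.6197, 0.0314, 0.2083]
tool_rot: [[0.001, 0.993, -0.121], [-0.001, -0.121, -0.993], [-1.0, 0.001, 0.001]]
contact_force: [-4.7, 0.1, 5.8]
grip_width: 0.0228
```

Emit:
carry_out([
  [[1, 5.5, 0, -13.4, 0, 0, 0], [1, 6.7, 0, -12.8, 0, 0, 0], [1, 7.8, 0, -12.2, 0, 0, 0], [1, 8.8, 0, -11.5, 0, 0, 0], [1, 9.8, 0, -10.7, 0, 0, 0]],
])

```text
time_s: 16.12
ee_pos: [0.627, 0.0936, 0.1697]
tool_rot: [[0.001, 0.993, -0.119], [0.003, -0.119, -0.993], [-1.0, 0.0, -0.003]]
contact_force: [-5.2, 2.2, 6.3]
grip_width: 0.023
```

Emit:
carry_out([
  [[1, 10.7, 0, -9.8, 0, 0, 0], [1, 11.5, 0, -8.8, 0, 0, 0], [1, 12.2, 0, -7.8, 0, 0, 0], [1, 12.8, 0, -6.7, 0, 0, 0], [1, 0, 0, 0, 0, 0, 0]],
])

```text
time_s: 16.53
ee_pos: [0.631, 0.1287, 0.1199]
tool_rot: [[-0.001, 0.993, -0.117], [0.007, -0.117, -0.993], [-1.0, -0.001, -0.007]]
contact_force: [-3.0, 9.0, 3.6]
grip_width: 0.0231
```

```bash
python3 - <<'E'
from red import *
a=np.radians(155);by=np.array([.118,.993]);o=np.array([.5522,-.0185])+.06*np.array([.993,-.118])
p=o-.166*np.cos(a)*by;to(p[0],p[1],.036+.166*np.sin(a)+.0135,-6.8)
p=o+.166*by;to(p[0],p[1],.036+.0135,-6.8)
d=tabs('scene');save(d,'s9.png',(190,110,370,260),3.3)
E
```

```text
t 16.53 pos [0.631  0.1287 0.1199] j [ 11.3  30.9  -3.6  55.5   0.4 108.1] F [-3.   9.   3.6] w 0.0231
 shift now-axes [ 0.2 -0.9  5. ] target-axes [ 0.2 -0.9  5. ] turn [ 0.08 -0.38  0.08] yaw now -6.7
t 16.53 pos [0.631  0.1287 0.1199] j [ 11.3  30.9  -3.6  55.5   0.4 108.1] F [-3.   9.   3.6] w 0.0231
 shift now-axes [ 70.5  -0.8 -10.1] target-axes [ 70.4  -0.9 -10.6] turn [ 0.08 -0.38  0.08] yaw now -6.7
scene [ 79. 133.] 82 binder xyz med [ 0.34   -0.2903  0.1708] 5% [ 0.3292 -0.3079  0.163 ] 95% [ 0.3519 -0.2803  0.1753]
scene [308. 197.] 72 binder xyz med [-0.0567  0.1467  0.1169] 5% [-0.0661  0.1254  0.1045] 95% [-0.0473  0.1611  0.1231]
```

View pics/s9.png

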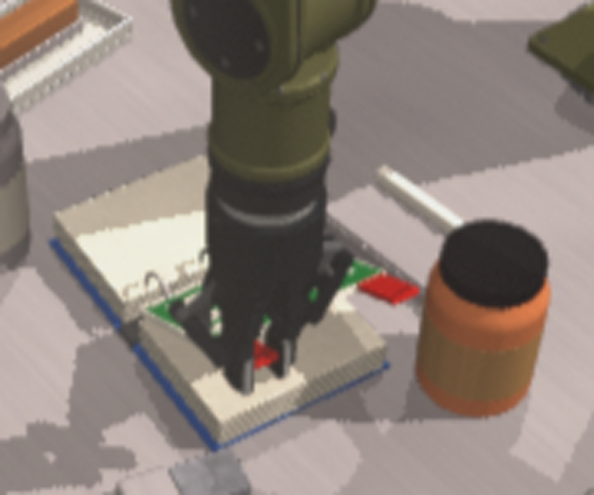

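Emit:
carry_out([
  [[1, 0, 0, -4, 0, 0, 0], [1, 13.4, 0, -5.5, 0, 0, 0], [1, 13.8, 0, -4.4, 0, 0, 0], [1, 0, 0, 0, 0, 0, 0], [1, 0, 0, 0, 0, 0, 0]],
])

```text
time_s: 17.0
ee_pos: [0.6323, 0.1394, 0.0932]
tool_rot: [[-0.002, 0.993, -0.119], [0.002, -0.119, -0.993], [-1.0, -0.002, -0.002]]
contact_force: [-4.4, 4.8, 2.3]
grip_width: 0.023
```

```bash
python3 - <<'E'
from red import *
by=np.array([.118,.993]);o=np.array([.5522,-.0185])+.06*np.array([.993,-.118])
p=o+.166*by;to(p[0],p[1],.036+.0135,-6.8)
d=tabs('scene')
d=snap('wrist');save(d,'w10.png');P=d['P'];hsv=cv2.cvtColor(d['frame'],cv2.COLOR_RGB2HSV)
m=(abs(hsv[...,0].astype(int)-65)<20)&(hsv[...,1]>120)&(d['range_z']>0)
Q=P[m];rr=(Q[:,:2]-[.5522,-.0185])@by
print(len(Q),'slope',np.degrees(np.arctan(np.polyfit(rr,Q[:,2],1)[0])),rr.min(),rr.max())
E
```

```text
t 17.0 pos [0.6323 0.1394 0.0932] j [ 12.4  32.5  -5.   52.6   0.2 109.2] F [-4.4  4.8  2.3] w 0.023
 shift now-axes [43.7 -0.8  0.4] target-axes [43.7 -0.9  0.3] turn [-0.05 -0.12  0.12] yaw now -6.9
scene [ 80. 134.] 88 binder xyz med [ 0.3397 -0.2885  0.171 ] 5% [ 0.3295 -0.3062  0.1594] 95% [ 0.3523 -0.2805  0.174 ]
scene [308. 207.] 82 binder xyz med [-0.0563  0.1535  0.0895] 5% [-0.0658  0.1328  0.0826] 95% [-0.0476  0.1713  0.0959]
971 slope 48.91376904198457 0.08774430149651391 0.18447027035754288
```

The fingers have slid further down the tab than I meant, so the tips could reach the brush if I kept this grip all the way down. I'll let go here at about 162°. Friction holds the leaf, and I'll press it flat from above with closed fingers.

Emit:
carry_out([
  [[0.3, 0, 0, 0, 0, 0, 0], [0, 0, 0, 0, 0, 0, 0], [0, 0, 0, 0, 0, 0, 0], [0, -10, 0, 0, 0, 0, 0], [0, -20, 0, 0, 0, 0, 0]],
])

```text
time_s: 17.52
ee_pos: [0.6314, 0.137, 0.1222]
tool_rot: [[-0.004, 0.993, -0.121], [-0.001, -0.121, -0.993], [-1.0, -0.004, 0.002]]
contact_force: [-0.2, 0.1, 0.7]
grip_width: 0.0427
```

Emit:
carry_out([
  [[0, -20, 0, 0, 0, 0, 0], [1, -10, 0, 0, 0, 0, 0], [1, 0, -10, 25, 0, 0, 0], [1, 0, -10, 25, 0, 0, 0], [1, 0, 0, 0, 0, 0, 0]],
])

```text
time_s: 17.93
ee_pos: [0.6047, 0.087, 0.1544]
tool_rot: [[-0.002, 0.992, -0.124], [-0.003, -0.124, -0.992], [-1.0, -0.002, 0.003]]
contact_force: [-1.2, -0.2, -0.4]
grip_width: -0.0001
```

```bash
python3 - <<'E'
from red import *
p=np.array([.5522,-.0185])+.04*np.array([.993,-.118])+.116*np.array([.118,.993]);to(p[0],p[1],.064,-6.8)
d=tabs('scene');tabs('wrist')
E
```

```text
t 17.93 pos [0.6047 0.087  0.1544] j [ 8.300e+00  2.650e+01 -5.800e+00  5.780e+01 -1.000e-01  1.054e+02] F [-1.2 -0.2 -0.4] w -0.0001
 shift now-axes [90.4  0.4 -5.3] target-axes [90.4  0.3 -5. ] turn [-0.32  0.16  0.1 ] yaw now -7.1
scene [ 79. 132.] 62 binder xyz med [ 0.341  -0.2936  0.1713] 5% [ 0.329  -0.3083  0.168 ] 95% [ 0.3521 -0.2819  0.174 ]
scene [308. 207.] 70 binder xyz med [-0.0546  0.1551  0.091 ] 5% [-0.0641  0.1333  0.0832] 95% [-0.0473  0.1713  0.0966]
scene [267. 226.] 86 binder xyz med [0.0622 0.1542 0.0907] 5% [0.0541 0.134  0.0831] 95% [0.0709 0.1723 0.0958]
wrist [ 92. 153.] 2724 binder xyz med [-0.0593  0.1538  0.0875] 5% [-0.0716  0.1312  0.0798] 95% [-0.0486  0.1712  0.0932]
wrist [286. 152.] 2402 binder xyz med [0.0595 0.153  0.0877] 5% [0.0489 0.131  0.0804] 95% [0.07   0.1711 0.0931]
```

Emit:
carry_out([
  [[1, 22, 0, -5, 0, 0, 0], [1, 18, 0, 0, 0, 0, 0], [1, 8, 0, 0, 0, 0, 0], [1, 5, 0, 0, 0, 0, 0], [1, 5, 0, 0, 0, 0, 0]],
])

```text
time_s: 18.45
ee_pos: [0.6081, 0.0961, 0.0955]
tool_rot: [[0.0, 0.993, -0.12], [0.0, -0.12, -0.993], [-1.0, 0.0, -0.0]]
contact_force: [0.0, 0.7, 1.0]
grip_width: 0.0003
```

Emit:
carry_out([
  [[1, 5, 0, 0, 0, 0, 0], [1, 5, 0, 0, 0, 0, 0], [1, 5, 0, 0, 0, 0, 0], [1, 5, 0, 0, 0, 0, 0], [1, 4, 0, 0, 0, 0, 0]],
])

```text
time_s: 18.87
ee_pos: [0.6078, 0.0955, 0.0714]
tool_rot: [[0.0, 0.993, -0.121], [0.0, -0.121, -0.993], [-1.0, 0.0, -0.0]]
contact_force: [0.4, 1.3, 0.1]
grip_width: -0.0001
```

```bash
python3 - <<'E'
from red import *
p=np.array([.5522,-.0185])+.04*np.array([.993,-.118])+.116*np.array([.118,.993]);to(p[0],p[1],.064,-6.8)
tabs('scene')
E
```

```text
t 18.87 pos [0.6078 0.0955 0.0714] j [  8.9  30.8 -11.9  47.2  -0.  105.9] F [0.4 1.3 0.1] w -0.0001
 shift now-axes [ 7.4 -1.8  3.8] target-axes [ 7.4 -1.8  3.8] turn [-0.14 -0.01 -0.02] yaw now -6.9
scene [ 80. 133.] 86 binder xyz med [ 0.3398 -0.2897  0.1707] 5% [ 0.3296 -0.3064  0.1584] 95% [ 0.3525 -0.2806  0.1741]
scene [309. 219.] 102 binder xyz med [-0.0572  0.1601  0.0502] 5% [-0.0675  0.1407  0.0475] 95% [-0.0482  0.1797  0.0538]
scene [268. 239.] 120 binder xyz med [0.0617 0.1597 0.0504] 5% [0.0521 0.139  0.0471] 95% [0.0714 0.1793 0.0531]
```

Emit:
carry_out([
  [[1, 3, 0, 0, 0, 0, 0], [1, 2, 0, 0, 0, 0, 0], [1, 2, 0, 0, 0, 0, 0], [1, 1, 0, 0, 0, 0, 0], [1, 1, 0, 0, 0, 0, 0]],
])

```text
time_s: 19.33
ee_pos: [0.6077, 0.0955, 0.0638]
tool_rot: [[0.0, 0.993, -0.121], [0.0, -0.121, -0.993], [-1.0, 0.0, -0.0]]
contact_force: [-3.6, -0.1, 14.2]
grip_width: -0.0001
```

Emit:
carry_out([
  [[1, 1, 0, 0, 0, 0, 0], [1, 0, 0, 0, 0, 0, 0], [1, 0, 0, 0, 0, 0, 0], [1, 0, 0, 0, 0, 0, 0], [1, 0, 0, 0, 0, 0, 0]],
])

```text
time_s: 19.75
ee_pos: [0.6077, 0.0955, 0.0638]
tool_rot: [[0.001, 0.993, -0.121], [0.0, -0.121, -0.993], [-1.0, 0.001, -0.0]]
contact_force: [-4.0, -1.3, 12.7]
grip_width: -0.0001
```

```bash
python3 - <<'E'
from red import *
to(.6,.1,.064,-6.8)
tabs('scene')
E
```

```text
t 19.75 pos [0.6077 0.0955 0.0638] j [  8.9  31.2 -12.5  46.2  -0.  105.9] F [-4.  -1.3 12.7] w -0.0001
 shift now-axes [-0.2 -8.2 -3.5] target-axes [-0.2 -8.2 -3.5] turn [-0.14 -0.02 -0.06] yaw now -6.9
scene [ 80. 133.] 87 binder xyz med [ 0.3396 -0.289   0.1714] 5% [ 0.3298 -0.3057  0.1594] 95% [ 0.3527 -0.2807  0.1741]
scene [309. 222.] 105 binder xyz med [-0.0581  0.1594  0.0413] 5% [-0.0672  0.1389  0.0378] 95% [-0.048   0.1788  0.0444]
scene [268. 241.] 124 binder xyz med [0.0618 0.1601 0.0406] 5% [0.0519 0.1389 0.0378] 95% [0.072  0.1784 0.0438]
```

The leaf is firmly against the stack. I'll retreat upwards and back, then check.

Emit:
carry_out([
  [[1, -5, 0, 0, 0, 0, 0], [1, -15, 0, 0, 0, 0, 0], [1, -35, 0, 0, 0, 0, 0], [1, -35, 0, 0, 0, 0, 0], [1, -35, 0, 0, 0, 0, 0]],
])

```text
time_s: 20.22
ee_pos: [0.6071, 0.0954, 0.1877]
tool_rot: [[-0.001, 0.993, -0.121], [-0.0, -0.121, -0.993], [-1.0, -0.001, 0.001]]
contact_force: [-0.2, 0.9, -0.4]
grip_width: -0.0001
```

Emit:
carry_out([
  [[1, -10, -35, 0, 0, 0, 0], [1, -10, -35, 0, 0, 0, 0], [1, -10, -35, 0, 0, 0, 0], [1, 0, -35, 0, 0, 0, 0], [1, 0, -35, 0, 0, 0, 0]],
])

```text
time_s: 20.63
ee_pos: [0.433, 0.1168, 0.2174]
tool_rot: [[0.002, 0.993, -0.121], [0.0, -0.121, -0.993], [-1.0, 0.002, -0.001]]
contact_force: [-0.4, 0.7, 0.2]
grip_width: -0.0
```

Emit:
carry_out([
  [[1, 0, 0, -35, 0, 0, 0], [1, 0, 0, -35, 0, 0, 0], [1, 0, 0, -35, 0, 0, 0], [1, 0, 0, -35, 0, 0, 0], [1, 0, 0, -35, 0, 0, 0]],
])

```text
time_s: 21.05
ee_pos: [0.455, 0.2919, 0.217]
tool_rot: [[0.001, 0.993, -0.121], [0.0, -0.121, -0.993], [-1.0, 0.001, -0.0]]
contact_force: [1.6, -0.1, 0.3]
grip_width: -0.0001
```

```bash
python3 - <<'E'
from red import *
import pickle
to(.6,.1,.064,-6.8)
d=tabs('top');save(d,'t11.png');d0=pickle.load(open('top.pkl','rb'))
by=np.array([.118,.993]);P=d['P'];hsv=cv2.cvtColor(d['frame'],cv2.COLOR_RGB2HSV)
m=(abs(hsv[...,0].astype(int)-65)<22)&(hsv[...,1]>100)&(d['range_z']>0)
Q=P[m];Q=Q[abs(Q[:,2]-.04)<.03];rr=(Q[:,:2]-[.5522,-.0185])@by
print(len(Q),'green slope deg',np.degrees(np.arctan(np.polyfit(rr,Q[:,2],1)[0])).round(2),rr.min().round(3),rr.max().round(3),np.median(Q[:,2]))
def rect(m):
    Q=P[m&(d['range_z']>0)];print(cv2.minAreaRect((Q[:,:2]*1000).astype(np.float32)),np.median(Q,0).round(4))
def box(x0,y0,x1,y1):
    m=np.zeros(P.shape[:2],bool);m[int(y0/1.5):int(y1/1.5),int(x0/1.5):int(x1/1.5)]=1;return m
rect(box(530,240,660,380)&(P[...,2]>.035)&(P[...,2]<.06))
E
```

```text
t 21.05 pos [0.455  0.2919 0.217 ] j [ 32.7  17.5 -10.2  62.2  -0.  129.6] F [ 1.6 -0.1  0.3] w -0.0001
 shift now-axes [153.1 167.  173.1] target-axes [153.  166.7 173.4] turn [-0.14 -0.02 -0.05] yaw now -6.9
top [371.  50.] 165 binder xyz med [ 0.336  -0.2945  0.1682] 5% [ 0.3239 -0.3092  0.1539] 95% [ 0.3516 -0.2831  0.1717]
top [186. 180.] 151 binder xyz med [0.0609 0.1594 0.0381] 5% [0.0506 0.1394 0.0344] 95% [0.0718 0.1795 0.0416]
top [186. 228.] 168 binder xyz med [-0.0596  0.1581  0.0381] 5% [-0.0704  0.1386  0.034 ] 95% [-0.0479  0.1783  0.0415]
1509 green slope deg 0.19 -0.139 0.497 0.03853863035524818
((496.197021484375, -383.5207824707031), (129.21893310546875, 36.152584075927734), 11.445039749145508) [ 0.4946 -0.3819  0.0433]
```

View pics/t11.png

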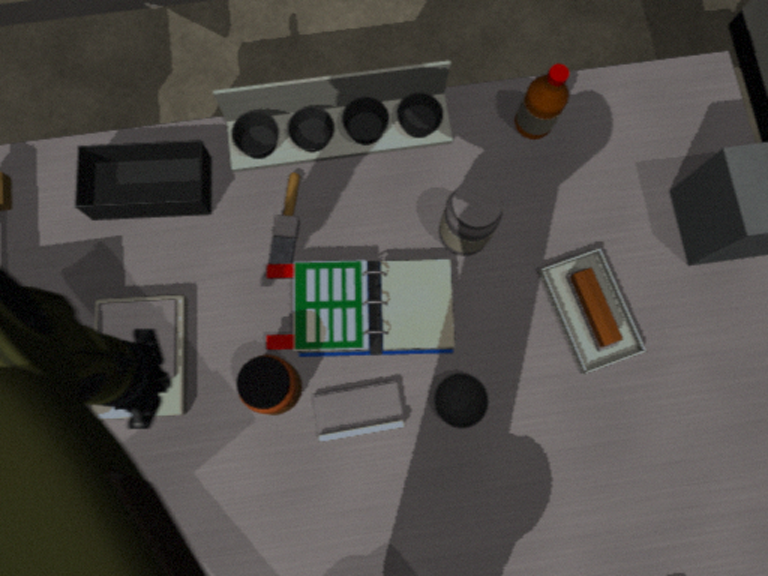

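The leaf lies flat with its green face up (tab tops at 38 mm, slope about 0.2°). The weight is centred in the tray and the bystanders are where they were, so I'm handing in.

```bash
python3 -c "
from plant import manip
print(manip.job_done())"
```

```text
the job is handed in; nothing more can be done
None
```

The job is done and handed in at about 21 s of robot time; no verdict was reported. The weight is in the tray and the leaf lies on the left-hand stack, green face up.

- **Weight:** I set it down slowly in the tray, wood up. Its centre is within about 2 mm of the tray's centre.
- **Raising the leaf:** I lifted it by the near tab and let it go at about 86°. It stood there by itself with nothing touching it.
- **Laying it down:** I took the far tab and carried the leaf to about 162°. The fingers had slid further down the tab than planned and could have hit the brush, so I let go there. I then pressed the leaf flat from above with closed fingers, with a peak reading of about 14 N.
- **Last checks:** The tab tops are 38 mm above the bench and the leaf slopes about 0.2°. That slope fit included some stray green pixels, but the tab heights agree with it. The canisters, pie tin, brush and scraper look unmoved in the top view; I did not re-measure them. The arm is clear of everything.

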